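Walk the die block round to the fence

TASK

Walk the heavy steel die block round with finger pushes on its bare steel ends until a long side (either one) faces the green fence squarely while the block is still at least a finger's width away from it; then push it home so that this side lies flush against the fence, all of it backed by the fence. Do not lift or tip the block, keep off its freshly painted yellow middle, and leave the tin, the pipe offcut and the wrench alone. Back away at the end.

Things in the scene. Friction and masses are not known exactly. Their poses are not given: they have to be found in the camera images.
- die_block: loose heavy block, about 1.15 kg, 90 (its x) x 150 (its y) x 55 mm high, too wide to grasp. Two bare steel ends, 90 x 40 x 55 mm, fill y = 35..75 and -75..-35 mm; yellow middle between. Origin: centre of the underside, on the bench. Long sides: faces x = +45 and -45 mm, alike, either may go to the fence. Dry friction on the bench (4 to 12 N to slide it); it stops when no longer pushed
- die_middle: the yellow painted middle of the die block, rigidly part of it: 74 mm (x) by 70 mm (y), its sides set back 8 mm from the steel ends' long faces, its top (48 mm up) 7 mm below theirs. Same origin and axes as the die block. Must not be touched
- fence: fixed green steel angle: upright flange 260 mm long (y = -130..130 mm), 45 mm high, 8 mm thick, foot running 53 mm back. Origin at bench height, middle of the working face, which is the plane x = 0 and looks to its -x, roughly towards the robot. The block starts on that side, centre 115 to 140 mm off, its long sides 40 to 90 degrees out of line with the fence, either way
- tin: closed metal tin standing beside the work, 66 mm across, 75 mm high; origin at the centre of its underside. Bystander
- pipe_offcut: short piece of dark steel pipe standing on end beside the work, 48 mm across, 70 mm high; origin at the centre of its underside. Bystander
- wrench: steel wrench lying on the bench behind the fence, along its own x; origin at its underside. Bystander
Mind the look-alikes: they are no part of the job. Of the things that look like the die_block, the smallest one is meant.

How it is judged:
By the outcome, as a careful person would: the job done as asked, in the order asked, and still so for the second after the job is handed in, with the robot touching nothing.
It also fails if it takes over 72 s, if anything falls off the work surface, if the arm or the gripper's body presses on something with over 40 N, if the wrist force passes 120 N, or if a joint passes its speed limit or range.

ROBOT

A 6-joint arm with a two-finger parallel gripper is mounted at the origin on the work surface. World frame = base frame: x ahead of the robot, y to its left, z up, the work surface at z = 0. Lengths are in m, angles in rad, forces in N, time in s.
With the tool pointing down it reaches from about 0.4 to 0.825 m from the base axis. Payload 7 kg.
Tool frame: the origin (TCP) lies at the very end of the fingers, on their centre line; the grasp point (between the pads) lies 19 mm behind it (arm.pinch_z is the z of the grasp point in the tool frame, in m); z points along the fingers, y is the direction in which the jaws open and shut (so a half turn about z gives the same grasp; the last joint's range is limited). The gripper opens to 88 mm and grips with 3 to 60 N. Pads are 19 mm wide; open, the fingers measure 130 mm over their backs; the gripper's body (78 mm by 193 mm) begins 47 mm behind the grasp point.
Start: joints at [1.582, 0.359, 0.012, 0, -1.224, -0.288], TCP at [0.184, 0.649, 0.227] pointing down, gripper open.
Joint ranges: [-3.07, 3.07], [-1.43, 2.12], [-1.02, 1.25], [-3.03, 1.67], [-3.05, -0], [-3.03, 3.03]. Speed limits (rad/s): [2.39, 2.39, 3.01, 3.14, 3.14, 3.14].

INTERFACE

Orientations are given as [roll, pitch, yaw] about the fixed x, y, z axes, in that order (R = Rz(yaw) Ry(pitch) Rx(roll)).
In Python, from station import arm gives the robot as it stands.
- The arm moves only by the tool drive_tool, never from a script. Its argument "targets" is a list of rows, each a list of 6 numbers: the shift along the world's x, y, z in units of 0.04 m (1.0 is 0.04 m), then the turn, a rotation vector about the world's x, y, z in units of 6 degrees (1.0 is 6 degrees). In form: [[x, y, z, wx, wy, wz], ...]. A call has 1 to 5 rows; each row shifts and turns the commanded pose from where the row before left it; what a row does not reach is not made up. A row lasts 1/8 s, in which the tool goes at most 62.5 mm and 10.7 degrees, less where a joint would pass 70% of its speed; a pose out of reach is approached as far as the arm can. A call with a number of a shift or a turn outside -1 to 1 is refused whole. A call with a gripper value outside its range is refused whole. "claw" is the opening, from 0 (shut) to 1 (fully open), set as the call begins (left out, the last holds). The fingers move at their own pace and stop on an object; "newtons" is the grip in N (left out, the last holds). Time passes only in rows, so rows that do not move let the fingers close. It gives the time, the measured TCP pose, the force and the opening at its end, in the units of the state.
- arm.get_state(): the state, without advancing time (a new reading comes with each control period).
- arm.grab_frame(name): name is "scene" or "top"; returns (picture, depth): 480x640x3 uint8, red, green, blue; 480x640 float32, m along the optical axis (not along the pixel's ray), 0 where there is no reading.
- arm.get_calibration(name): a dict with "mtx" (3x3 intrinsics, pixels), "dist_coeffs" ([k1, k2, p1, p2, k3] as OpenCV has them; the pictures are not rectified), "origin" and "rotation" of the camera in the world. Camera axes: x right, y up, looking along -z (the intrinsics and any distortion apply to the point x, -y, -z); pixel columns grow to the right and rows downward; lengths in m; the calibration is good to about 2 mm. A picture is of the moment at which its call begins. get_calibration takes no time and is no camera call.
- arm.job_done(): hands the job in, once; it reports no verdict.
Trained networks look in the newest picture that a camera, given by its name, has taken for a name from the list of things; names that differ only in an ending like _2 or _b are one class to them, and where a whole thing is asked for, a point or a joint stands for the part that bears it (a point fixed in the world has none). Each returns a list of dicts, best first, with "score" (0 to 1); they miss things now and then, are a little off and sometimes report something else, mostly with a low value. They report only what shows in the picture. A call takes as long as a camera call. They do not tell look-alikes from the thing itself.
- arm.search_frame(target, camera): "point" ([x, y, z] in m, in the coordinates of the camera as it stood for that picture, good to about 4 mm: the middle of the surface that is visible of it).
- arm.cut_out(target, camera): "pixels" (480x640 bool, what is visible of it).
- arm.landmark_of(target, camera): "point" ([x, y, z] in m, in the coordinates of the camera as it stood for that picture, good to about 4 mm: a listed point, or the origin of a listed thing).
The state is a dict: "t": time; "q": joint angles; "qd": joint speeds; "joint_efforts": joint torques, N m; "eef_pos": TCP position; "ee_rot": TCP orientation; "force": force on the tool from outside, world axes, zero at the start; "moment": the same for the moment, N m; "width": finger opening in m.
Only numpy, scipy, OpenCV 4.12 (cv2) and the standard library are available. Lean on these libraries where they do the work, as an engineer would, in place of code of your own. Each camera call takes 0.05 s, during which the arm holds its last target. There are 200 camera calls.

## Working session

There is one attempt and no reset: what is moved stays moved. The work goes in short steps, Python scripts to look and compute and a tool call to move; the robot and the scene stay as the last step left them, time stands still between calls to the robot, and variables do not carry over. Pictures are saved under pics/ and viewed, about 8 in all and at most 12, crops included, and the job is handed in when it is done.

Besides the shell and the picture viewer there is one more tool, called after "Request:" by a JSON object that holds its "api" and its "payload", one argument or row to a line. drive_tool: Moves the arm, as the interface text tells. Shifts and turns lie within -1 to 1; 1 stands for 0.04 m of shift or 6 degrees of turn. Its arguments: {"type":"object","properties":{"targets":{"type":"array"},"claw":{"type":"number"},"newtons":{"type":"number"}},"required":["targets"]}

```bash
ls; mkdir -p pics
cat > h.py <<'E'
from station import arm
import numpy as np, cv2
def cal(n):
    c=arm.get_calibration(n); return np.array(c["mtx"],float),np.array(c["dist_coeffs"],float),np.array(c["origin"],float),np.array(c["rotation"],float)
def c2w(p,n):
    K,d,o,R=cal(n); return o+R@np.array(p)
def pix2w(uv,n,z=None,depth=None):
    K,d,o,R=cal(n); uv=np.array(uv,float).reshape(-1,1,2)
    r=cv2.undistortPoints(uv,K,d)[:,0]; ray=np.c_[r[:,0],-r[:,1],-np.ones(len(r))]
    if depth is not None: return o+(ray*np.asarray(depth)[:,None])@R.T
    w=ray@R.T; return o+w*((z-o[2])/w[:,2])[:,None]
def w2pix(P,n):
    K,d,o,R=cal(n); q=(np.atleast_2d(P)-o)@R; q=q*[1,-1,-1]
    return cv2.projectPoints(q.reshape(-1,1,3),np.zeros(3),np.zeros(3),K,d)[0][:,0]
E
python3 - <<'E'
from h import *
s=arm.get_state(); print(s)
for n in("scene","top"):
    im,d=arm.grab_frame(n); cv2.imwrite(f"pics/{n}0.png",im[:,:,::-1]); print(n,cal(n))
    for t in("die_block","fence","tin","pipe_offcut","wrench","die_middle"):
        for f in("search_frame","landmark_of"):
            for r in getattr(arm,f)(t,n): print(t,f,round(r["score"],2),c2w(r["point"],n).round(3))
E
```

```text
pics
{'t': 0.0, 'q': array([ 1.58208568e+00,  3.59405133e-01,  1.10543235e-02, -3.64499192e-04,
       -1.22406697e+00, -2.88115835e-01]), 'qd': array([-8.03331130e-04,  8.46721257e-04,  3.42120213e-05,  4.74195633e-04,
       -6.53706156e-04, -1.05110483e-03]), 'joint_efforts': array([-4.73323835e-04, -5.82711017e+01,  2.93048537e+01,  6.99741796e+00,
        7.01118741e-03, -1.57665850e-04]), 'eef_pos': array([0.18435738, 0.64883372, 0.22560631]), 'ee_rot': array([ 3.13994066e+00, -1.32252018e-04, -2.76950519e-01]), 'force': array([ 0.10853447, -0.0891581 ,  0.0201685 ]), 'moment': array([ 0.02191476, -0.04397817, -0.02874469]), 'width': 0.08751970653227899}
scene (array([[514.32348319,   0.        , 315.7503518 ],
       [  0.        , 514.32348319, 243.19276103],
       [  0.        ,   0.        ,   1.        ]]), array([-0.07866105,  0.        ,  0.        ,  0.        ,  0.        ]), array([1.38363769, 0.38831028, 0.88166589]), array([0.80978206, 0.00217556, 1.97099236]))
die_block search_frame 0.83 [-1.09  -2.085 -1.592]
die_block search_frame 0.74 [-1.468 -2.464 -1.97 ]
die
[... 1352 characters left out ...]
e_block landmark_of 0.77 [1.943 1.593 2.55 ]
fence search_frame 0.96 [2.014 1.663 2.621]
fence landmark_of 0.87 [2.023 1.672 2.63 ]
tin search_frame 0.86 [1.876 1.525 2.483]
pipe_offcut search_frame 0.56 [1.957 1.606 2.564]
pipe_offcut landmark_of 0.77 [2.031 1.681 2.638]
wrench search_frame 0.76 [2.026 1.675 2.632]
wrench landmark_of 0.65 [2.036 1.686 2.643]
die_middle search_frame 0.93 [1.916 1.565 2.522]
die_middle search_frame 0.82 [1.851 1.5   2.457]
die_middle search_frame 0.65 [1.855 1.504 2.462]
die_middle landmark_of 0.96 [1.99  1.639 2.597]
die_middle landmark_of 0.84 [1.949 1.599 2.556]
die_middle landmark_of 0.73 [2.028 1.677 2.634]
die_middle landmark_of 0.71 [1.96  1.609 2.566]
```

Camera rotation is given as roll/pitch/yaw, so I'll fix the helper.

```bash
sed -i 's/^import numpy as np, cv2/import numpy as np, cv2\nfrom scipy.spatial.transform import Rotation as Ro/; s/np.array(c\["rotation"\],float)/Ro.from_euler("xyz",c["rotation"]).as_matrix()/' h.py
python3 - <<'E'
from h import *
for n in("scene","top"):
    im,d=arm.grab_frame(n)
    for t in("die_block","fence","tin","pipe_offcut","wrench","die_middle"):
        for f in("search_frame","landmark_of"):
            for r in getattr(arm,f)(t,n):
                p=c2w(r["point"],n); print(n,t,f,round(r["score"],2),p.round(3),w2pix(p,n)[0].round())
E
```

```text
scene die_block search_frame 0.83 [0.514 0.263 0.064] [414. 246.]
scene die_block search_frame 0.77 [ 0.554 -0.007  0.048] [300. 231.]
scene die_block search_frame 0.61 [ 0.364 -0.172  0.066] [273. 167.]
scene die_block landmark_of 0.92 [ 0.463  0.256 -0.001] [413. 251.]
scene die_block landmark_of 0.82 [ 0.321 -0.183 -0.003] [278. 178.]
scene die_block landmark_of 0.59 [ 0.534 -0.012 -0.002] [302. 240.]
scene fence search_frame 0.96 [ 0.697 -0.038  0.009] [262. 279.]
scene fence landmark_of 0.55 [ 0.666 -0.043 -0.   ] [266. 272.]
scene tin search_frame 0.96 [0.692 0.232 0.07 ] [377. 294.]
scene tin landmark_of 0.94 [0.665 0.23  0.005] [378. 305.]
scene pipe_offcut search_frame 0.92 [ 0.577 -0.289  0.047] [195. 208.]
scene pipe_offcut landmark_of 0.78 [ 0.569 -0.3   -0.001] [196. 219.]
scene wrench search_frame 0.71 [ 0.764 -0.054  0.008] [242. 297.]
scene wrench landmark_of 0.71 [ 0.758 -0.07   0.001] [237. 296.]
scene die_middle search_frame 0.97 [ 0.362 -0.182  0.065] [270. 166.]
scene die_middle search_frame 0.9 [0.542 0.003 0.05 ] [305. 228.]
scene die_middle search_frame 0.76 [
[... 896 characters left out ...]
 0.95 [ 0.673  0.226 -0.004] [241. 171.]
top tin landmark_of 0.43 [ 0.669 -0.048  0.   ] [380. 174.]
top pipe_offcut search_frame 0.86 [ 0.562 -0.298  0.046] [517. 227.]
top pipe_offcut landmark_of 0.64 [ 0.563 -0.303 -0.002] [510. 230.]
top wrench search_frame 0.85 [ 0.763 -0.068  0.013] [390. 127.]
top wrench landmark_of 0.78 [ 0.764 -0.072  0.004] [392. 128.]
top die_middle search_frame 0.76 [ 0.544 -0.015  0.046] [364. 234.]
top die_middle search_frame 0.63 [ 0.32  -0.185  0.064] [460. 360.]
top die_middle landmark_of 0.98 [ 0.319 -0.185 -0.001] [451. 358.]
top die_middle landmark_of 0.9 [ 0.541 -0.015 -0.001] [363. 239.]
top die_middle landmark_of 0.59 [ 0.468  0.252 -0.004] [224. 274.]
```

View pics/top0.png

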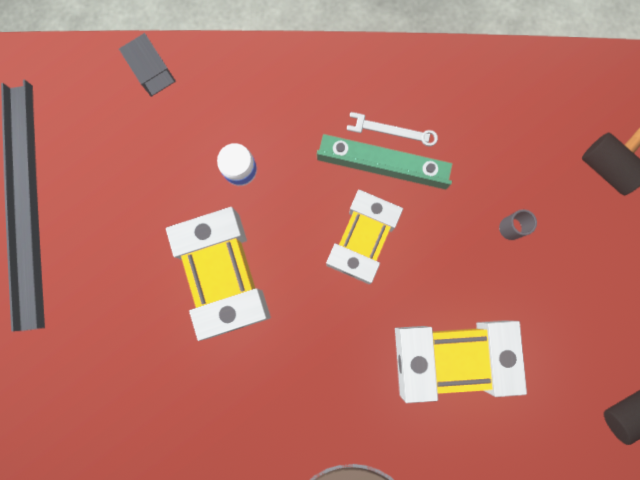

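View pics/scene0.png

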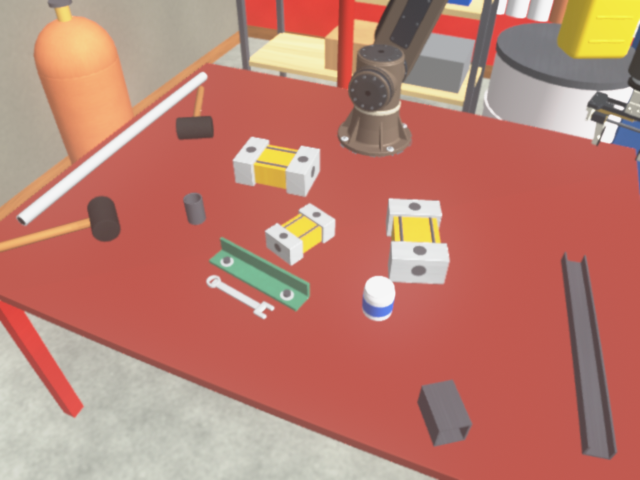

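The smallest block (top image ~(364,237)) sits between the two larger look-alikes, in front of the fence (380,162). The tin is at (237,164) and the pipe at (517,225). Next I'll fit the poses from depth.

```bash
cat >> h.py <<'E'
V,U=np.mgrid[0:480,0:640]
def cloud(n="top"):
    im,d=arm.grab_frame(n); m=d.ravel()>0
    uv=np.c_[U.ravel(),V.ravel()][m]; return pix2w(uv,n,depth=d.ravel()[m]),uv,im.reshape(-1,3)[m]
def block(c,r=0.11,P=None):
    """fit 90x150 rectangle to block top by maximising coverage; steel top z~.055, middle .048"""
    if P is None: P=cloud()[0]
    m=(P[:,2]>.043)&(P[:,2]<.064)&(np.hypot(*(P[:,:2]-c).T)<r)
    X=P[m,:2]
    (cx,cy),(w,h),a=cv2.minAreaRect(X.astype(np.float32))
    if w>h: a-=90      # a: angle of short side = block x axis
    a=(a+90)%180-90
    return np.array([cx,cy]),a,sorted([w,h]),m.sum()
E
python3 - <<'E'
from h import *
P,uv,rgb=cloud()
print("block",block([.54,-.016],P=P))
m=(P[:,2]>.035)&(P[:,2]<.055)&(abs(P[:,0]-.68)<.08)&(abs(P[:,1]+.05)<.2)&(rgb[:,1]>rgb[:,0]+20)
X=P[m]; print(m.sum(),X[:,2].min(),np.median(X[:,2])); r=cv2.minAreaRect(X[:,:2].astype(np.float32)); print("fence flange",r,cv2.boxPoints(r).round(4))
g=(rgb[:,1]>rgb[:,0]+20)&(abs(P[:,0]-.68)<.08)&(abs(P[:,1]+.05)<.2)
print("fence all",cv2.boxPoints(cv2.minAreaRect(P[g,:2].astype(np.float32))).round(4))
# check depth bias: table z
t=(abs(P[:,0]-.45)<.02)&(abs(P[:,1]+.0)<.02); print("table z",np.median(P[t,2]))
for c in([.668,.225],[.563,-.302]):
    k=(np.hypot(*(P[:,:2]-c).T)<.06)&(P[:,2]>.06)
    print(cv2.minEnclosingCircle(P[k,:2].astype(np.float32)),np.median(P[k,2]))
k=(np.hypot(*(P[:,:2]-[.54,-.016]).T)<.1)&(P[:,2]>.045);print(np.percentile(P[k,2],[5,25,50,75,95]))
E
```

```text
block (array([ 0.5413155, -0.0151601]), 67.47571563720703, [0.08997642993927002, 0.15094827115535736], np.int64(3649))
674 0.03506996083792435 0.04331845281801178
fence flange ((0.6369934678077698, -0.042857825756073), (0.2574601471424103, 0.08509097993373871), 77.99679565429688) [[ 0.5686 -0.1599]
 [ 0.6518 -0.1776]
 [ 0.7054  0.0742]
 [ 0.6221  0.0919]]
fence all [[ 0.599  -0.1856]
 [ 0.7461 -0.1875]
 [ 0.7495  0.0746]
 [ 0.6024  0.0765]]
table z -0.00032564478550278775
((0.673374593257904, 0.22694379091262817), 0.031908467411994934) 0.07314703777634257
((0.5681552886962891, -0.30255207419395447), 0.023983849212527275) 0.06799817580325757
[0.0458501  0.04827902 0.05240527 0.05433682 0.05635971]
```

Run:
```python
from h import *
for n in("top","scene"):
    P,uv,rgb=cloud(n)
    rgb=rgb.astype(int)
    g=(rgb[:,1]>rgb[:,0]+20)&(abs(P[:,0]-.68)<.08)&(abs(P[:,1]+.05)<.2)
    print(n,np.histogram(P[g,2],bins=np.arange(-.005,.06,.005)))
    X=P[g&(P[:,2]>.039)&(P[:,2]<.05)][:,:2].astype(np.float32)
    vx,vy,x0,y0=cv2.fitLine(X,cv2.DIST_WELSCH,0,.001,.001).ravel()
    s=(X-[x0,y0])@[vx,vy]; e=(X-[x0,y0])@[vy,-vx]; k=abs(e)<.008
    print("line ang",np.degrees(np.arctan2(vy,vx)),x0,y0,"perp pct",np.percentile(e[k],[2,25,50,75,98]).round(4),"dir",(vy,-vx))
    print("ends",[([x0,y0]+v*np.array([vx,vy])).round(4) for v in np.percentile(s[k],[.5,99.5])],k.sum(),len(k))
print("block scene?",)
```

```text
top (array([   4,  309, 1404,   73,    0,    0,    0,   29,   88,  460,  134,
          0]), array([-0.005,  0.   ,  0.005,  0.01 ,  0.015,  0.02 ,  0.025,  0.03 ,
        0.035,  0.04 ,  0.045,  0.05 ,  0.055]))
line ang 77.6349 0.67404956 -0.04492973 perp pct [-0.0037 -0.0021  0.      0.0023  0.0047] dir (np.float32(0.97680295), np.float32(-0.21414024))
ends [array([ 0.6457, -0.1742]), array([0.7   , 0.0735])] 616 616
scene (array([   0,   89, 1314,  229,  113,  102,  107,  104,  110,  255,  115,
          0]), array([-0.005,  0.   ,  0.005,  0.01 ,  0.015,  0.02 ,  0.025,  0.03 ,
        0.035,  0.04 ,  0.045,  0.05 ,  0.055]))
line ang 77.5697 0.6785836 -0.030859992 perp pct [-0.0059 -0.0024  0.0003  0.002   0.0043] dir (np.float32(0.9765586), np.float32(-0.21525167))
ends [array([ 0.6481, -0.1691]), array([0.7026, 0.0783])] 393 393
block scene?
```

Request:
{"api": "drive_tool", "payload": {
  "targets": [
    [0.6, -0.945, 0, 0, 0, 0.87],
    [0.6, -0.945, 0, 0, 0, 0.87],
    [0.6, -0.945, 0, 0, 0, 0.87],
    [0.6, -0.945, 0, 0, 0, 0.87],
    [0.6, -0.945, 0, 0, 0, 0.87]
  ],
  "claw": 1
}}

```text
t: 3.38
eef_pos: [0.3051, 0.459, 0.2268]
ee_rot: [-3.141, -0.0, 0.182]
force: [1.3, 0.5, 0.4]
width: 0.0878
```

Request:
{"api": "drive_tool", "payload": {
  "targets": [
    [0.6, -0.945, 0, 0, 0, 0.87],
    [0.6, -0.945, 0, 0, 0, 0.87],
    [0.6, -0.945, 0, 0, 0, 0.87],
    [0.6, -0.945, 0, 0, 0, 0.87],
    [0.6, -0.945, 0, 0, 0, 0.87]
  ]
}}

```text
t: 4.0
eef_pos: [0.4251, 0.27, 0.2269]
ee_rot: [-3.141, -0.001, 0.638]
force: [0.2, 1.4, -0.2]
width: 0.0879
```

Request:
{"api": "drive_tool", "payload": {
  "targets": [
    [0.6, -0.945, 0, 0, 0, 0.87],
    [0.6, -0.945, 0, 0, 0, 0.87],
    [0.6, -0.945, 0, 0, 0, 0.87],
    [0.6, -0.945, 0, 0, 0, 0.87],
    [0.6, -0.945, 0, 0, 0, 0.87]
  ]
}}

```text
t: 4.62
eef_pos: [0.5452, 0.081, 0.2269]
ee_rot: [3.141, -0.001, 1.093]
force: [1.9, -0.3, 0.1]
width: 0.0873
```

Request:
{"api": "drive_tool", "payload": {
  "targets": [
    [0.5, -0.945, 0, 0, 0, 0.85],
    [0, 0, 0, 0, 0, 0],
    [0, 0, 0, 0, 0, 0]
  ]
}}

```text
t: 5.0
eef_pos: [0.5643, 0.0444, 0.2265]
ee_rot: [-3.141, 0.0, 1.177]
force: [0.6, 0.8, -0.3]
width: 0.0876
```

Request:
{"api": "drive_tool", "payload": {
  "targets": [
    [0, 0, -0.95, 0, 0, 0],
    [0, 0, -0.95, 0, 0, 0],
    [0, 0, -0.95, 0, 0, 0],
    [0, 0, -0.95, 0, 0, 0],
    [0, 0, -0.95, 0, 0, 0]
  ]
}}

```text
t: 5.62
eef_pos: [0.5643, 0.0458, 0.0359]
ee_rot: [3.141, -0.001, 1.18]
force: [1.6, 0.5, -0.4]
width: 0.0876
```

Request:
{"api": "drive_tool", "payload": {
  "targets": [
    [0, 0, -0.45, 0, 0, 0],
    [0, 0, 0, 0, 0, 0]
  ]
}}

```text
t: 5.88
eef_pos: [0.5633, 0.0451, 0.0175]
ee_rot: [-3.14, 0.002, 1.18]
force: [0.1, 0.1, 0.7]
width: 0.0876
```

```bash
cat >> h.py <<'E'
def rot_rows(p,yaw,piv,dyaw,n):
    """rows turning the tool (at p,yaw deg) by dyaw deg about world pivot piv"""
    p=np.array(p,float);piv=np.array(piv);out=[]
    for i in range(n):
        a=np.radians(dyaw/n); c,s=np.cos(a),np.sin(a)
        q=piv+np.array([[c,-s],[s,c]])@(p-piv); d=(q-p)/.04; p=q
        out.append([round(d[0],2),round(d[1],2),0,0,0,round(dyaw/n/6,2)])
    return out,p
E
python3 - <<'E'
from h import *
s=arm.get_state(); p=s["eef_pos"][:2]; y=np.degrees(s["ee_rot"][2]); print(s["eef_pos"],y,s["force"],s["q"])
u=np.array([np.cos(np.radians(y)),np.sin(np.radians(y))]); L=np.array([u[1],-u[0]]) # L toward A
p=p-.012*u
print("approach",(-.012*u/.04).round(2)); print(rot_rows(p,y,p-.0545*L,-22,6))
E
```

```text
[0.56330631 0.04513448 0.01748523] 67.59840444645855 [0.14034093 0.10858011 0.7328296 ] [ 4.26157215e-01  4.03621097e-01 -4.73668823e-01 -1.69409354e-04
 -6.96210808e-01  2.32458214e+00]
approach [-0.11 -0.28]
([[np.float64(-0.04), np.float64(-0.08), 0, 0, 0, -0.61], [np.float64(-0.04), np.float64(-0.08), 0, 0, 0, -0.61], [np.float64(-0.05), np.float64(-0.07), 0, 0, 0, -0.61], [np.float64(-0.05), np.float64(-0.07), 0, 0, 0, -0.61], [np.float64(-0.05), np.float64(-0.07), 0, 0, 0, -0.61], [np.float64(-0.06), np.float64(-0.06), 0, 0, 0, -0.61]], array([0.54728367, 0.01667705]))
```

Request:
{"api": "drive_tool", "payload": {
  "targets": [
    [-0.06, -0.14, 0, 0, 0, 0],
    [-0.05, -0.14, 0, 0, 0, 0]
  ]
}}

```text
t: 6.12
eef_pos: [0.5614, 0.0344, 0.0199]
ee_rot: [3.139, -0.003, 1.179]
force: [2.3, 5.8, -1.6]
width: 0.088
```

Request:
{"api": "drive_tool", "payload": {
  "targets": [
    [-0.04, -0.08, 0, 0, 0, -0.61],
    [-0.04, -0.08, 0, 0, 0, -0.61],
    [-0.05, -0.07, 0, 0, 0, -0.61],
    [-0.05, -0.07, 0, 0, 0, -0.61],
    [-0.05, -0.07, 0, 0, 0, -0.61]
  ]
}}

```text
t: 6.75
eef_pos: [0.5544, 0.0195, 0.0208]
ee_rot: [3.137, -0.007, 0.859]
force: [6.4, 3.0, -1.4]
width: 0.0876
```

Request:
{"api": "drive_tool", "payload": {
  "targets": [
    [-0.06, -0.06, 0, 0, 0, -0.61],
    [0, 0, 0, 0, 0, 0]
  ]
}}

```text
t: 7.0
eef_pos: [0.5512, 0.0167, 0.0207]
ee_rot: [3.138, -0.006, 0.796]
force: [3.7, 1.9, 2.2]
width: 0.0872
```

Request:
{"api": "drive_tool", "payload": {
  "targets": [
    [0.35, 0.35, 0, 0, 0, 0],
    [0, 0, 0.9, 0, 0, 0],
    [0, 0, 0.9, 0, 0, 0],
    [-0.9, -0.9, 0.2, 0, 0, 0],
    [-0.9, -0.9, 0, 0, 0, 0]
  ]
}}

```text
t: 7.62
eef_pos: [0.4903, -0.0419, 0.0994]
ee_rot: [3.141, -0.001, 0.797]
force: [-0.1, -1.1, -1.0]
width: 0.0877
```

Request:
{"api": "drive_tool", "payload": {
  "targets": [
    [-0.9, -0.9, 0, 0, 0, 0],
    [-0.6, -0.6, 0, 0, 0, 0],
    [0, 0, 0, 0, 0, 0]
  ]
}}

```text
t: 8.0
eef_pos: [0.4288, -0.1028, 0.0988]
ee_rot: [-3.141, 0.001, 0.794]
force: [0.6, -0.3, 0.1]
width: 0.0876
```

Run:
```python
from h import *
s=arm.get_state(); print(s["eef_pos"],np.degrees(s["ee_rot"][2]),s["force"])
im,_=arm.grab_frame("top"); cv2.imwrite("pics/top1.png",im[:,:,::-1])
for n in("top","scene"):
    print(block([.53,-.03],r=.12,P=cloud(n)[0]))
    for r in arm.landmark_of("die_block",n): print(n,r["score"],c2w(r["point"],n))
```

```text
[ 0.42884248 -0.10281601  0.0988015 ] 45.48006793505317 [ 0.64369152 -0.26066209  0.08152723]
(array([ 0.52203071, -0.04403113]), 54.87717056274414, [0.09018731862306595, 0.13159602880477905], np.int64(2348))
top 0.87 [ 0.3215879 -0.1862558 -0.0034377]
top 0.76 [ 5.12964641e-01 -3.89226041e-02  1.13776708e-04]
top 0.68 [ 0.46599152  0.25428772 -0.00403993]
(array([ 0.51490909, -0.03559575]), 55.092933654785156, [0.0948573425412178, 0.15221519768238068], np.int64(1507))
scene 0.97 [ 0.50597349 -0.03553141  0.00162973]
scene 0.74 [ 0.46623052  0.25731421 -0.00321475]
scene 0.63 [ 0.31989586 -0.18189197  0.0016063 ]
```

View pics/top1.png

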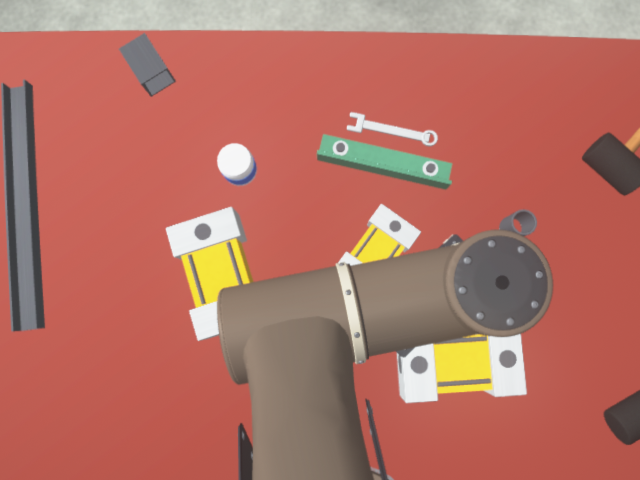

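The arm hides part of the block from the top camera. The scene camera gives centre (.515,-.036) at about 55°. The block rotated less than the tool did, so its centre of rotation is far out. I'll plan two bigger opposed swings instead.

```bash
cat >> h.py <<'E'
F=np.array([.6695,-.0475]); FA=-12.4
def uv_(a): a=np.radians(a); u=np.array([np.cos(a),np.sin(a)]); return u,np.array([u[1],-u[0]])  # u, L(toward A)
def infence(c): n,L=uv_(FA); return np.round([(c-F)@n,-(c-F)@L],4)
def swing(c,a,side,a1,n,D=.12,arm_=.068,lead=9,gap=.006):
    """side 'B': push from -u at B end (-L); 'A': from +u at A end (+L). block turns CW a->a1"""
    c=np.array(c,float); k=-1 if side=='B' else 1; T=[]
    for i in range(n+1):
        u,L=uv_(a); con=c+k*.045*u+k*arm_*L
        tu,tL=uv_(a-lead); T.append(np.r_[con-k*(-.0095)*tu-k*.0655*tL,a-lead])
        if i<n:
            d=(a1-a)/(n-i); piv=c-k*D*L; r=np.radians(d); R=np.array([[np.cos(r),-np.sin(r)],[np.sin(r),np.cos(r)]])
            c=piv+R@(c-piv); a+=d
    T=np.array(T); st=T[0].copy(); st[:2]+=k*gap*uv_(st[2])[0]
    print("start",st.round(4),"block end",c.round(4),a,"fence frame",infence(c))
    for d in np.diff(np.vstack([st,T]),axis=0): print([round(d[0]/.04,2),round(d[1]/.04,2),0,0,0,round(d[2]/6,2)])
    print("tool end",T[-1].round(4))
E
python3 - <<'E'
from h import *
s=arm.get_state(); print(s["eef_pos"],np.degrees(s["ee_rot"][2]))
swing([.515,-.036],55,'B',23,14)
E
```

```text
[ 0.43130983 -0.1013008   0.09857326] 45.624736995230535
start [ 0.4698 -0.0905 46.    ] block end [0.5664 0.0056] 23.0 fence frame [-0.1121  0.0298]
[np.float64(0.1), np.float64(0.11), 0, 0, 0, np.float64(0.0)]
[np.float64(0.02), np.float64(0.14), 0, 0, 0, np.float64(-0.38)]
[np.float64(0.03), np.float64(0.14), 0, 0, 0, np.float64(-0.38)]
[np.float64(0.03), np.float64(0.14), 0, 0, 0, np.float64(-0.38)]
[np.float64(0.04), np.float64(0.13), 0, 0, 0, np.float64(-0.38)]
[np.float64(0.04), np.float64(0.13), 0, 0, 0, np.float64(-0.38)]
[np.float64(0.05), np.float64(0.13), 0, 0, 0, np.float64(-0.38)]
[np.float64(0.05), np.float64(0.13), 0, 0, 0, np.float64(-0.38)]
[np.float64(0.06), np.float64(0.13), 0, 0, 0, np.float64(-0.38)]
[np.float64(0.06), np.float64(0.12), 0, 0, 0, np.float64(-0.38)]
[np.float64(0.07), np.float64(0.12), 0, 0, 0, np.float64(-0.38)]
[np.float64(0.07), np.float64(0.12), 0, 0, 0, np.float64(-0.38)]
[np.float64(0.08), np.float64(0.12), 0, 0, 0, np.float64(-0.38)]
[np.float64(0.08), np.float64(0.11), 0, 0, 0, np.float64(-0.38)]
[np.float64(0.09), np.float64(0.11), 0, 0, 0, np.float64(-0.38)]
tool end [ 0.505  -0.0152 14.    ]
```

Request:
{"api": "drive_tool", "payload": {
  "targets": [
    [0.4, -0.1, 0, 0, 0, 0],
    [0, 0, -0.9, 0, 0, 0],
    [0, 0, -0.9, 0, 0, 0],
    [0, 0, -0.2, 0, 0, 0],
    [0.56, 0.37, 0, 0, 0, 0]
  ]
}}

```text
t: 8.88
eef_pos: [0.4682, -0.0915, 0.0181]
ee_rot: [-3.14, 0.002, 0.795]
force: [1.1, -0.4, 0.6]
width: 0.0873
```

Request:
{"api": "drive_tool", "payload": {
  "targets": [
    [0.1, 0.11, 0, 0, 0, 0],
    [0.02, 0.14, 0, 0, 0, -0.38],
    [0.03, 0.14, 0, 0, 0, -0.38],
    [0.03, 0.14, 0, 0, 0, -0.38],
    [0.04, 0.13, 0, 0, 0, -0.38]
  ]
}}

```text
t: 9.5
eef_pos: [0.4755, -0.0656, 0.0188]
ee_rot: [-3.14, 0.004, 0.635]
force: [-6.0, -5.1, 4.7]
width: 0.0876
```

Request:
{"api": "drive_tool", "payload": {
  "targets": [
    [0.04, 0.13, 0, 0, 0, -0.38],
    [0.05, 0.13, 0, 0, 0, -0.38],
    [0.05, 0.13, 0, 0, 0, -0.38],
    [0.06, 0.13, 0, 0, 0, -0.38],
    [0.06, 0.12, 0, 0, 0, -0.38]
  ]
}}

```text
t: 10.12
eef_pos: [0.4853, -0.0403, 0.0189]
ee_rot: [-3.141, 0.005, 0.436]
force: [-8.3, -4.9, 7.9]
width: 0.0875
```

Run:
```python
from h import *
s=arm.get_state(); print(s["eef_pos"],np.degrees(s["ee_rot"][2]),s["force"])
print(block([.54,-.01],r=.10,P=cloud("scene")[0]))
for r in arm.landmark_of("die_block","scene"): print(r["score"],c2w(r["point"],"scene"))
im,_=arm.grab_frame("scene"); cv2.imwrite("pics/sc2.png",im[100:400,120:520,::-1])
```

```text
[ 0.48526369 -0.04026829  0.01887336] 25.007281940242873 [-8.33925622 -4.94993226  7.87475274]
(array([ 0.52960098, -0.01786432]), 26.17598533630371, [0.11483423411846161, 0.14982296526432037], np.int64(1605))
0.87 [ 0.46622192  0.25568828 -0.00050804]
0.84 [ 5.35990849e-01 -1.41495721e-02  5.22730897e-04]
0.8 [ 0.32210186 -0.18357529 -0.00287812]
```

View pics/sc2.png

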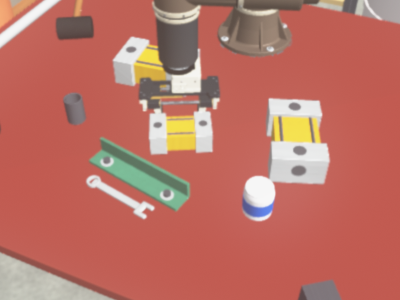

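Crop: the block follows, turned roughly to 30°, with the gripper behind it and clear of everything. I'll finish this swing.

Request:
{"api": "drive_tool", "payload": {
  "targets": [
    [0.07, 0.12, 0, 0, 0, -0.38],
    [0.07, 0.12, 0, 0, 0, -0.38],
    [0.08, 0.12, 0, 0, 0, -0.38],
    [0.08, 0.11, 0, 0, 0, -0.38],
    [0.09, 0.11, 0, 0, 0, -0.38]
  ]
}}

```text
t: 10.9
eef_pos: [0.4996, -0.0177, 0.0187]
ee_rot: [3.141, 0.007, 0.236]
force: [-10.5, -6.8, 9.9]
width: 0.0873
```

Request:
{"api": "drive_tool", "payload": {
  "targets": [
    [-0.5, -0.15, 0, 0, 0, 0],
    [0, 0, 0.9, 0, 0, 0],
    [0, 0, 0.9, 0, 0, 0],
    [0, 0, 0.3, 0, 0, 0],
    [0, 0, 0, 0, 0, 0]
  ]
}}

```text
t: 11.52
eef_pos: [0.4844, -0.0216, 0.1037]
ee_rot: [-3.141, -0.003, 0.238]
force: [0.5, 0.5, -0.1]
width: 0.0876
```

```bash
cat >> h.py <<'E'
def sfit(c):
    """block fit in scene view, steel/yellow colours only, z .05-.062"""
    P,uv,rgb=cloud("scene"); rgb=rgb.astype(int)
    col=(rgb.min(1)>150)|((rgb[:,0]>170)&(rgb[:,1]>140)&(rgb[:,2]<110))
    return block(c,r=.1,P=P[col])
E
python3 - <<'E'
from h import *
s=arm.get_state(); print(s["eef_pos"],np.degrees(s["ee_rot"][2]),s["force"])
b=sfit([.56,0]); print(b,infence(b[0]))
b=block([.56,0],r=.1); print(b,infence(b[0]))
swing(b[0],b[1],'A',-13,14)
im,_=arm.grab_frame("top"); cv2.imwrite("pics/top3.png",im[:,:,::-1])
E
```

```text
[ 0.48438358 -0.02162092  0.1037325 ] 13.662550220398925 [ 0.49551265  0.52393226 -0.05977067]
(array([ 0.55637205, -0.0033393 ]), 13.7569580078125, [0.0950230062007904, 0.15029454231262207], np.int64(1424)) [-0.12    0.0188]
(array([0., 0.]), 0.0, [0.0, 0.0], np.int64(0)) [-0.6641 -0.0974]
start [ 7.06e-02 -5.70e-03 -9.00e+00] block end [-0.027   0.0031] -13.0 fence frame [-0.6911 -0.1002]
[np.float64(-0.15), np.float64(0.02), 0, 0, 0, np.float64(0.0)]
[np.float64(-0.05), np.float64(-0.03), 0, 0, 0, np.float64(-0.15)]
[np.float64(-0.05), np.float64(-0.02), 0, 0, 0, np.float64(-0.15)]
[np.float64(-0.05), np.float64(-0.02), 0, 0, 0, np.float64(-0.15)]
[np.float64(-0.05), np.float64(-0.02), 0, 0, 0, np.float64(-0.15)]
[np.float64(-0.05), np.float64(-0.02), 0, 0, 0, np.float64(-0.15)]
[np.float64(-0.05), np.float64(-0.02), 0, 0, 0, np.float64(-0.15)]
[np.float64(-0.05), np.float64(-0.02), 0, 0, 0, np.float64(-0.15)]
[np.float64(-0.05), np.float64(-0.02), 0, 0, 0, np.float64(-0.15)]
[np.float64(-0.05), np.float64(-0.02), 0, 0, 0, np.float64(-0.15)]
[np.float64(-0.05), np.float64(-0.02), 0, 0, 0, np.float64(-0.15)]
[np.float64(-0.05), np.float64(-0.02), 0, 0, 0, np.float64(-0.15)]
[np.float64(-0.05), np.float64(-0.02), 0, 0, 0, np.float64(-0.15)]
[np.float64(-0.05), np.float64(-0.02), 0, 0, 0, np.float64(-0.15)]
[np.float64(-0.06), np.float64(-0.01), 0, 0, 0, np.float64(-0.15)]
tool end [ 3.49e-02 -1.61e-02 -2.20e+01]
```

Run:
```python
from h import *
swing([.5564,-.0033],13.8,'A',-13,12,D=.085,gap=.012)
```

```text
start [0.6323 0.0085 4.8   ] block end [ 0.517  -0.0036] -13.0 fence frame [-0.1584  0.0102]
[np.float64(-0.3), np.float64(-0.03), 0, 0, 0, np.float64(0.0)]
[np.float64(-0.07), np.float64(-0.08), 0, 0, 0, np.float64(-0.37)]
[np.float64(-0.07), np.float64(-0.08), 0, 0, 0, np.float64(-0.37)]
[np.float64(-0.08), np.float64(-0.07), 0, 0, 0, np.float64(-0.37)]
[np.float64(-0.08), np.float64(-0.07), 0, 0, 0, np.float64(-0.37)]
[np.float64(-0.08), np.float64(-0.07), 0, 0, 0, np.float64(-0.37)]
[np.float64(-0.09), np.float64(-0.07), 0, 0, 0, np.float64(-0.37)]
[np.float64(-0.09), np.float64(-0.06), 0, 0, 0, np.float64(-0.37)]
[np.float64(-0.09), np.float64(-0.06), 0, 0, 0, np.float64(-0.37)]
[np.float64(-0.09), np.float64(-0.05), 0, 0, 0, np.float64(-0.37)]
[np.float64(-0.09), np.float64(-0.05), 0, 0, 0, np.float64(-0.37)]
[np.float64(-0.1), np.float64(-0.05), 0, 0, 0, np.float64(-0.37)]
[np.float64(-0.1), np.float64(-0.04), 0, 0, 0, np.float64(-0.37)]
tool end [  0.5789  -0.0228 -22.    ]
```

View pics/top3.png

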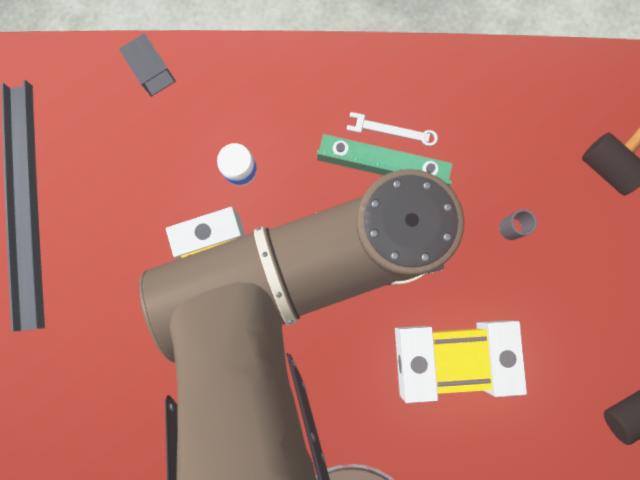

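Request:
{"api": "drive_tool", "payload": {
  "targets": [
    [0.925, 0.19, 0, 0, 0, -0.37],
    [0.925, 0.19, 0, 0, 0, -0.37],
    [0.925, 0.19, 0, 0, 0, -0.37],
    [0.925, 0.18, 0, 0, 0, -0.37],
    [0, 0, 0, 0, 0, 0]
  ]
}}

```text
t: 12.3
eef_pos: [0.633, 0.0083, 0.1001]
ee_rot: [3.141, 0.002, 0.083]
force: [-0.2, 0.3, -0.2]
width: 0.0874
```

Run:
```python
from h import *
s=arm.get_state(); print(s["eef_pos"],np.degrees(s["ee_rot"][2]))
print(block([.556,-.003],r=.1)); print(sfit([.556,-.003]))
im,_=arm.grab_frame("top"); cv2.imwrite("pics/top4.png",im[:,:,::-1])
```

```text
[0.63297619 0.00830255 0.10011097] 4.7616267192594535
(array([ 0.55566412, -0.00679526]), 13.488837242126465, [0.09038232266902924, 0.1510782390832901], np.int64(3633))
(array([ 0.55655068, -0.00231156]), 13.084687232971191, [0.09281633794307709, 0.14893554151058197], np.int64(990))
```

Both views now agree: (.5557,-.0068) at 13.5°. Next I'll descend and swing.

Request:
{"api": "drive_tool", "payload": {
  "targets": [
    [0, 0, -0.7, 0, 0, 0],
    [0, 0, -0.7, 0, 0, 0],
    [0, 0, -0.7, 0, 0, 0],
    [-0.15, -0.02, 0, 0, 0, 0],
    [-0.15, -0.01, 0, 0, 0, 0]
  ]
}}

```text
t: 13.08
eef_pos: [0.6193, 0.0068, 0.0195]
ee_rot: [3.141, -0.001, 0.084]
force: [1.1, 0.5, -0.0]
width: 0.0876
```

Request:
{"api": "drive_tool", "payload": {
  "targets": [
    [-0.07, -0.08, 0, 0, 0, -0.37],
    [-0.07, -0.08, 0, 0, 0, -0.37],
    [-0.08, -0.07, 0, 0, 0, -0.37],
    [-0.08, -0.07, 0, 0, 0, -0.37],
    [-0.08, -0.07, 0, 0, 0, -0.37]
  ]
}}

```text
t: 13.7
eef_pos: [0.6067, -0.0078, 0.0202]
ee_rot: [-3.141, -0.005, -0.112]
force: [5.3, -0.5, 0.5]
width: 0.0875
```

Request:
{"api": "drive_tool", "payload": {
  "targets": [
    [-0.09, -0.07, 0, 0, 0, -0.37],
    [-0.09, -0.06, 0, 0, 0, -0.37],
    [-0.09, -0.06, 0, 0, 0, -0.37],
    [-0.09, -0.05, 0, 0, 0, -0.37]
  ]
}}

```text
t: 14.2
eef_pos: [0.5923, -0.0176, 0.0202]
ee_rot: [-3.14, -0.004, -0.267]
force: [6.3, -1.3, 1.2]
width: 0.0875
```

Run:
```python
from h import *
s=arm.get_state(); print(s["eef_pos"],np.degrees(s["ee_rot"][2]),s["force"])
P,uv,rgb=cloud("top"); rgb=rgb.astype(int)
col=(rgb.min(1)>150)|((rgb[:,0]>170)&(rgb[:,1]>140)&(rgb[:,2]<110))
b=block([.53,-.005],r=.1,P=P[col]); print(b,infence(b[0])); print(sfit([.53,-.005]))
im,_=arm.grab_frame("top"); cv2.imwrite("pics/top5.png",im[60:420,140:620,::-1])
```

```text
[ 0.5923107  -0.01757901  0.02019572] -15.29634986941506 [ 6.33996299 -1.3382657   1.24593547]
(array([ 0.529787  , -0.00750057]), -7.86895751953125, [0.0899982750415802, 0.15020546317100525], np.int64(3050)) [-0.145   0.0091]
(array([0.54415309, 0.00563592]), -15.32073974609375, [0.12899723649024963, 0.13709846138954163], np.int64(304))
```

View pics/top5.png

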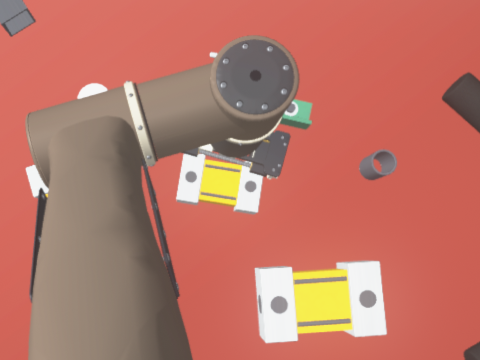

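Crop: the block's top is visible at crop (220,185), with the fence-side finger at its A end. The fit is clean (90x150) at -7.9°, 145 mm off. Two more rows should square it.

Request:
{"api": "drive_tool", "payload": {
  "targets": [
    [-0.09, -0.05, 0, 0, 0, -0.37],
    [-0.1, -0.05, 0, 0, 0, -0.37],
    [0, 0, 0, 0, 0, 0]
  ]
}}

```text
t: 14.72
eef_pos: [0.5843, -0.0215, 0.02]
ee_rot: [-3.14, -0.003, -0.343]
force: [4.9, -0.3, 3.4]
width: 0.0876
```

Request:
{"api": "drive_tool", "payload": {
  "targets": [
    [0.4, -0.1, 0, 0, 0, 0.4],
    [0.1, 0, 0.8, 0, 0, 0.4],
    [0, 0, 0.8, 0, 0, 0.4],
    [0, 0, 0.4, 0, 0, 0],
    [0, 0, 0, 0, 0, 0]
  ]
}}

```text
t: 15.35
eef_pos: [0.6023, -0.0254, 0.0993]
ee_rot: [-3.141, -0.001, -0.218]
force: [-0.1, -0.2, -1.6]
width: 0.0875
```

```bash
cat >> h.py <<'E'
def tfit(c):
    P,uv,rgb=cloud("top"); rgb=rgb.astype(int)
    col=(rgb.min(1)>150)|((rgb[:,0]>170)&(rgb[:,1]>140)&(rgb[:,2]<110))
    b=block(c,r=.1,P=P[col]); print(b,infence(b[0])); return b,P,uv,rgb
E
python3 - <<'E'
from h import *
s=arm.get_state(); print(s["eef_pos"],np.degrees(s["ee_rot"][2]),s["force"])
b,P,uv,rgb=tfit([.52,-.005])
u,L=uv_(b[1]); n,_=uv_(FA)
print("tool behind target at gap 20mm", b[0]-u*(.045+.0095+.02))
E
```

```text
[ 0.60231448 -0.02541171  0.09927344] -12.513496843320821 [-0.14218063 -0.15076892 -1.55988532]
(array([ 0.52385861, -0.00619879]), -13.062896728515625, [0.09019358456134796, 0.15046921372413635], np.int64(3301)) [-0.1511  0.0091]
tool behind target at gap 20mm [0.45128648 0.01063974]
```

Request:
{"api": "drive_tool", "payload": {
  "targets": [
    [-0.755, 0.18, 0, 0, 0, 0],
    [-0.755, 0.18, 0, 0, 0, 0],
    [-0.755, 0.18, 0, 0, 0, 0],
    [-0.755, 0.18, 0, 0, 0, 0],
    [-0.755, 0.18, 0, 0, 0, 0]
  ]
}}

```text
t: 16.02
eef_pos: [0.4493, 0.0102, 0.0971]
ee_rot: [3.14, 0.003, -0.218]
force: [-0.2, 0.9, 0.9]
width: 0.0876
```

Request:
{"api": "drive_tool", "payload": {
  "targets": [
    [0, 0, -0.7, 0, 0, 0],
    [0, 0, -0.7, 0, 0, 0],
    [0, 0, -0.65, 0, 0, 0],
    [0.24, -0.05, 0, 0, 0, 0],
    [0.15, -0.03, 0, 0, 0, 0]
  ]
}}

```text
t: 16.65
eef_pos: [0.4679, 0.0072, 0.0167]
ee_rot: [3.141, 0.0, -0.217]
force: [0.2, 0.5, 1.0]
width: 0.0876
```

Run:
```python
from h import *
s=arm.get_state(); print(s["eef_pos"],np.degrees(s["ee_rot"][2]),s["force"],s["q"].round(2))
tfit([.52,-.005])
```

```text
[0.46791409 0.00717511 0.01672089] -12.440999784544811 [0.18903062 0.53920963 0.98521645] [ 0.44  0.28 -0.69  0.   -0.6   0.92]
(array([0.56392109, 0.04927663]), 76.97769165039062, [0.0242384672164917, 0.03662648797035217], np.int64(180)) [-0.1239  0.0718]
```

Request:
{"api": "drive_tool", "payload": {
  "targets": [
    [0.17, -0.04, 0, 0, 0, 0],
    [0.17, -0.04, 0, 0, 0, 0],
    [0.17, -0.03, 0, 0, 0, 0],
    [0.17, -0.04, 0, 0, 0, 0],
    [0.17, -0.04, 0, 0, 0, 0]
  ]
}}

```text
t: 17.32
eef_pos: [0.4976, -0.0013, 0.0168]
ee_rot: [3.14, 0.005, -0.219]
force: [-13.1, 2.6, 9.8]
width: 0.0875
```

Request:
{"api": "drive_tool", "payload": {
  "targets": [
    [0.17, -0.04, 0, 0, 0, 0],
    [0.17, -0.04, 0, 0, 0, 0],
    [0.17, -0.03, 0, 0, 0, 0],
    [0.17, -0.04, 0, 0, 0, 0],
    [0, 0, 0, 0, 0, 0]
  ]
}}

```text
t: 17.95
eef_pos: [0.5262, -0.0072, 0.0168]
ee_rot: [3.14, 0.003, -0.219]
force: [-7.0, -0.4, 2.7]
width: 0.0878
```

Run:
```python
from h import *
s=arm.get_state(); print(s["eef_pos"],np.degrees(s["ee_rot"][2]),s["force"],infence(s["eef_pos"][:2]))
b=sfit([.59,-.02]);print(b,infence(b[0]))
im,_=arm.grab_frame("scene"); cv2.imwrite("pics/sc6.png",cv2.resize(im[150:350,160:420,::-1],None,fx=3,fy=3))
```

```text
[ 0.52620731 -0.00722422  0.01681824] -12.52272994236853 [-7.03911829 -0.44855977  2.68537574] [-0.1486  0.0086]
(array([ 0.57291973, -0.01531969]), -13.162788391113281, [0.11226435750722885, 0.1544622778892517], np.int64(1563)) [-0.1012  0.0107]
```

View pics/sc6.png

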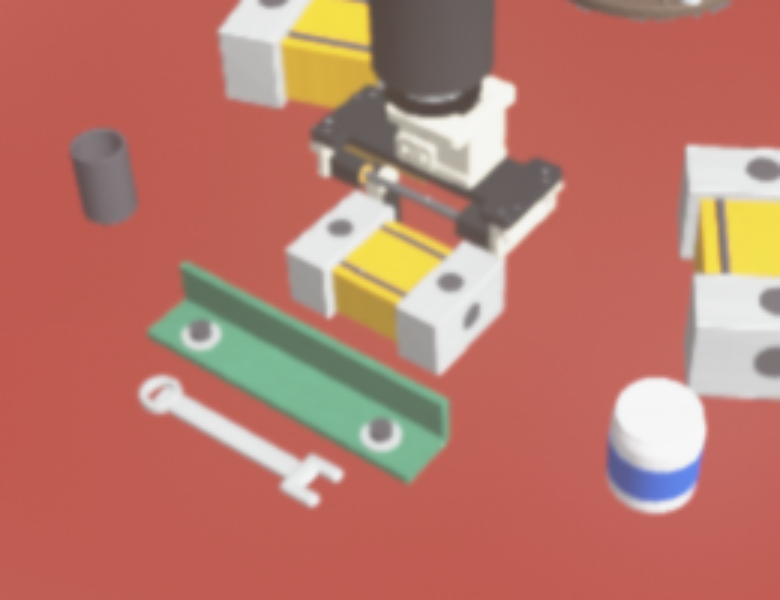

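Picture: the block is square to the fence (parallel edges), still about 49 mm away, with a finger behind each steel end. It's centred on the fence with margin at both sides, so I'll push on.

Request:
{"api": "drive_tool", "payload": {
  "targets": [
    [0.17, -0.04, 0, 0, 0, 0],
    [0.17, -0.03, 0, 0, 0, 0],
    [0.17, -0.04, 0, 0, 0, 0],
    [0.17, -0.04, 0, 0, 0, 0],
    [0.17, -0.04, 0, 0, 0, 0]
  ]
}}

```text
t: 18.68
eef_pos: [0.559, -0.0146, 0.0168]
ee_rot: [3.14, 0.005, -0.219]
force: [-10.5, 2.8, 5.6]
width: 0.0875
```

Request:
{"api": "drive_tool", "payload": {
  "targets": [
    [0.07, -0.015, 0, 0, 0, 0],
    [0.07, -0.015, 0, 0, 0, 0],
    [0.05, -0.01, 0, 0, 0, 0],
    [0.05, -0.01, 0, 0, 0, 0],
    [0, 0, 0, 0, 0, 0]
  ]
}}

```text
t: 19.3
eef_pos: [0.5687, -0.0167, 0.0168]
ee_rot: [3.14, 0.005, -0.219]
force: [-10.3, 1.3, 5.4]
width: 0.0873
```

Run:
```python
from h import *
s=arm.get_state(); print(s["eef_pos"],np.degrees(s["ee_rot"][2]),s["force"],s["moment"],infence(s["eef_pos"][:2]))
```

```text
[ 0.56871915 -0.01667253  0.01678945] -12.524881438990803 [-10.32458988   1.25108967   5.41981592] [ 0.52512843  3.3606866  -0.01984435] [-0.105   0.0085]
```

Force is still just sliding friction. I'll go on in 1.6 mm steps.

Request:
{"api": "drive_tool", "payload": {
  "targets": [
    [0.04, -0.01, 0, 0, 0, 0],
    [0.04, -0.01, 0, 0, 0, 0],
    [0, 0, 0, 0, 0, 0]
  ]
}}

```text
t: 19.68
eef_pos: [0.5719, -0.0174, 0.0168]
ee_rot: [3.14, 0.005, -0.219]
force: [-10.9, 1.2, 5.7]
width: 0.0878
```

Request:
{"api": "drive_tool", "payload": {
  "targets": [
    [0.04, -0.01, 0, 0, 0, 0],
    [0, 0, 0, 0, 0, 0]
  ]
}}

```text
t: 19.92
eef_pos: [0.572, -0.0175, 0.0168]
ee_rot: [3.14, 0.007, -0.218]
force: [-15.9, 6.4, 11.5]
width: 0.0875
```

The tool has stalled and the force is rising, so it's against the fence. I'll seat it a bit more.

Request:
{"api": "drive_tool", "payload": {
  "targets": [
    [0.03, -0.01, 0, 0, 0, 0],
    [0, 0, 0, 0, 0, 0]
  ]
}}

```text
t: 20.18
eef_pos: [0.572, -0.0176, 0.0168]
ee_rot: [3.139, 0.009, -0.218]
force: [-21.5, 9.2, 14.7]
width: 0.0876
```

Run:
```python
from h import *
s=arm.get_state(); print(s["eef_pos"],s["ee_rot"],s["force"],s["moment"],infence(s["eef_pos"][:2]))
```

```text
[ 0.57202658 -0.0176475   0.01680231] [ 3.13944262  0.00887987 -0.21800798] [-21.46735624   9.15709156  14.67865982] [3.52378824 7.12577782 0.61410003] [-0.1016  0.0082]
```

Request:
{"api": "drive_tool", "payload": {
  "targets": [
    [-0.4, 0.09, 0, 0, 0, 0],
    [-0.6, 0.13, 0, 0, 0, 0],
    [0, 0, 0.9, 0, 0, 0],
    [0, 0, 0.9, 0, 0, 0],
    [-0.7, 0.7, 0.9, 0, 0, 0]
  ]
}}

```text
t: 20.8
eef_pos: [0.5111, 0.0189, 0.1264]
ee_rot: [-3.141, -0.002, -0.219]
force: [-0.2, 1.2, 0.6]
width: 0.0873
```

Request:
{"api": "drive_tool", "payload": {
  "targets": [
    [-0.3, 1, 0.9, 0, 0, 0],
    [-0.3, 1, 0.9, 0, 0, 0],
    [0, 1, 0, 0, 0, 0],
    [0, 1, 0, 0, 0, 0],
    [0, 1, 0, 0, 0, 0]
  ]
}}

```text
t: 21.42
eef_pos: [0.4859, 0.2207, 0.1978]
ee_rot: [-3.139, -0.002, -0.217]
force: [0.2, 0.3, -0.7]
width: 0.0878
```

Request:
{"api": "drive_tool", "payload": {
  "targets": [
    [0, 1, 0, 0, 0, 0],
    [0, 1, 0, 0, 0, 0],
    [0, 1, 0, 0, 0, 0],
    [0, 0, 0, 0, 0, 0]
  ]
}}

```text
t: 21.92
eef_pos: [0.4859, 0.3417, 0.1969]
ee_rot: [-3.14, -0.001, -0.215]
force: [-0.0, -0.1, -0.6]
width: 0.0878
```

Run:
```python
from h import *
s=arm.get_state(); print(s["eef_pos"],s["force"],s["q"].round(2))
b,P,uv,rgb=tfit([.623,-.03]); b2=sfit([.623,-.03]); print(b2)
g=(rgb[:,1]>rgb[:,0]+20)&(abs(P[:,0]-.68)<.08)&(abs(P[:,1]+.05)<.2)
X=P[g&(P[:,2]>.039)&(P[:,2]<.05)][:,:2].astype(np.float32)
vx,vy,x0,y0=cv2.fitLine(X,cv2.DIST_HUBER,0,.001,.001).ravel(); print("fence ang",np.degrees(np.arctan2(vy,vx))-90,len(X))
im,_=arm.grab_frame("top"); cv2.imwrite("pics/top7.png",cv2.resize(im[110:260,290:480,::-1],None,fx=4,fy=4,interpolation=cv2.INTER_CUBIC))
im,_=arm.grab_frame("scene"); cv2.imwrite("pics/sc7.png",cv2.resize(im[200:330,190:330,::-1],None,fx=4,fy=4,interpolation=cv2.INTER_CUBIC))
```

```text
[0.4858868  0.34167569 0.19688685] [-0.02498811 -0.08914852 -0.56001213] [ 0.94  0.25 -0.22  0.   -1.11  0.41]
(array([ 0.63152874, -0.02839274]), -12.573799133300781, [0.09736000001430511, 0.15608802437782288], np.int64(3179)) [-0.0412  0.0105]
(array([ 0.62914354, -0.02518515]), -12.183876037597656, [0.09427449852228165, 0.15866637229919434], np.int64(1598))
fence ang -12.495087 535
```

View pics/top7.png

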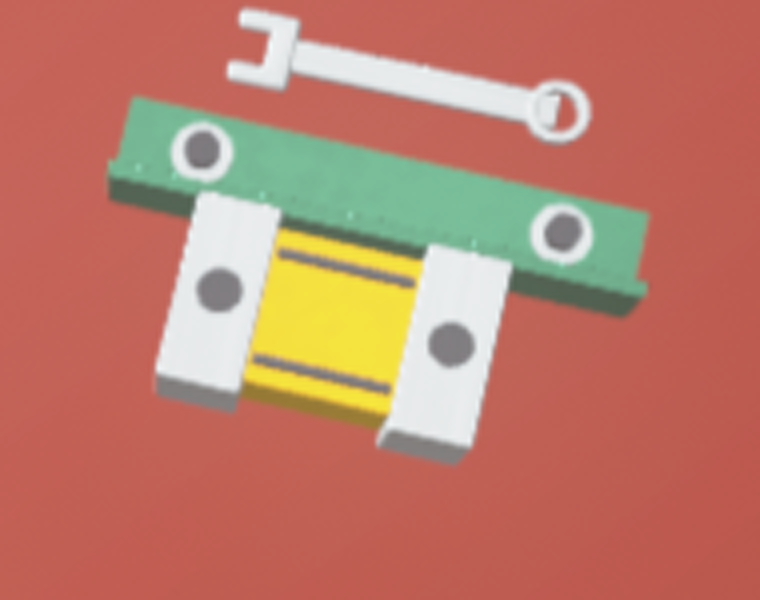

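View pics/sc7.png

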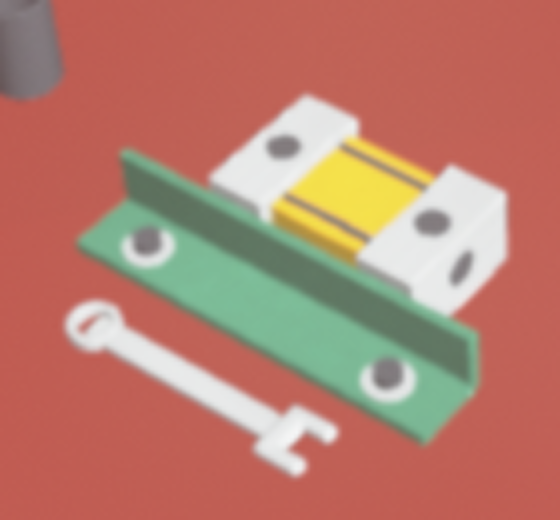

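The block is flush. In both views the two steel ends meet the flange, and the fitted angles are block -12.57°, fence -12.50°. About 45 mm or more of fence shows beyond each end, the tin, pipe and wrench haven't been disturbed, and the arm is clear.

```bash
python3 -c "
from station import arm
print(arm.job_done())"
```

```text
the job is handed in; nothing more can be done
None
```

The die block is flush against the fence on one long side, all of it backed by the fence, and I handed the job in at about 22 s.

**How it was done:** I turned the block about 80° clockwise with finger pushes on its steel ends, alternating between them. It was square to the fence with about 106 mm still to go. I then pushed it home with one finger behind each steel end until the tool stopped moving, at about 27 N peak wrist force. I lifted the tool clear and moved it well away.

**Last checks:**
- **Squareness:** the block measured -12.57° from the top camera and -12.18° from the scene camera. The fence measured -12.50°. The two camera readings differ by 0.4°.
- **Contact:** both views show both steel ends against the flange. I can't rule out a gap of a few tenths of a millimetre at one end.
- **Position:** the block sits about 10 mm off the fence's middle, leaving about 45 mm of fence beyond one end and more beyond the other.
- **Less certain:** the last size fits of the block read 4–9 mm too big (97 x 156 mm from the top camera, 94 x 159 mm from the scene camera), probably because nearby fence edges were counted in. I relied on the pictures and the tool stopping to judge the contact.
- **Other items:** the wrench looked unmoved in the final pictures. The tin and pipe were not measured again at the end, but nothing went near them. The pushes were aimed only at the steel ends, and no picture showed a finger on the yellow middle.

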